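Shut a milling tube, draw it from the rack and tip it until the ball runs to the lid

TASK

Before a milling tube goes into the ball mill, check that its grinding ball runs free: press the open flip lid of the tube with the ball in it down until its catch snaps over it, while the tube still stands in the rack, then draw the tube straight up out of the rack. Tip it past level, lid end lowest, so that the ball runs down to the lid, and finish while still holding it like that, still and at least 20 cm above the worktop, gripped only by the robot. Leave the other tubes in their places and disturb nothing else.

Things in the scene. Friction and masses are not known exactly. Their poses are not given: they have to be found in the camera images.
- mill_tube: the milling tube: clear straight tube, 30 mm outer diameter, 25 mm bore, 100 mm tall without lid, 70 g in all, upright in one of the rack's three places. Origin: centre of its underside. z: up to the mouth; +x: to the lid hinge (stands out to 21 mm from the axis); -x: to the catch (to 24 mm), roughly towards the robot. Grip it across y, where its sides are plain from bottom to top, lid included
- flip_lid (a joint): angle of the white flip lid about the tube's y axis: 0 = flat on the rim, positive = open; starts at 0.6 to 1.1 and stays where left by slight friction. From about 0.17 rad its front lip runs down the sloping nose of the catch and pushes it aside (about 5 N on the lid's centre); at about 0.07 rad it snaps under the nose, goes home to 0 and is caught; then the lid is a hard stop
- lid_hinge (a point): point on the lid's hinge axis: 18 mm from the tube's axis on its +x side, 101 mm above the tube's underside
- lid_top (a point): centre of the lid's outer face, 18 mm from the hinge axis; moves with the lid, a disc 28 mm across, 5 mm thick, its front lip reaching 37.5 mm from the hinge axis. Shut, this face is 105 mm above the tube's underside. The catch is a white spring tongue 9 mm wide, 17 to 24 mm from the tube's axis on its -x side, its nose 114 mm above the tube's underside: press the lid behind it, not on it
- lid_under (a point): centre of the lid's inner (under) face, 97 mm above the tube's underside when the lid is shut; moves with the lid
- grinding_ball: polished steel ball, 16 mm diameter, 17 g, loose inside the milling tube, at first on the tube's bottom. Origin: its centre. It falls out if the tube is tipped with the lid not caught
- tube_rack: white plastic rack, fixed to the worktop, 198 mm long (x), 60 mm wide (y), 62 mm tall, with three round places 33 mm wide in a row along its x axis, at x = -58, 0 and +58 mm; tubes stand on a floor 6 mm above the worktop. Origin: centre of its underside. Its x axis points roughly away from the robot (within 0.35 rad)
- short_tube: shorter shut tube of the same kind, 30 mm diameter, 78 mm tall with its lid, in another place of the rack; leave it. Origin: centre of its underside
- screw_tube: tube with a ribbed screw cap, 31 mm diameter, 102 mm tall, in the remaining place of the rack; leave it. Origin: centre of its underside
- tape_roll: roll of paper tape lying flat, 66 mm wide, 19 mm tall, left of the rack; leave it. Origin: centre of its underside
- erlenmeyer_50: small conical glass flask, 60 mm wide, 75 mm tall, left of the rack's far end; leave it. Origin: centre of its underside
- cap_1: black screw cap lying open side up, 41 mm wide, 24 mm tall, right of the rack; leave it. Origin: centre of its underside
- pp_beaker: small white plastic beaker, 45 mm wide, 54 mm tall, behind the rack; leave it. Origin: centre of its underside
Things that resemble listed ones, but are neither listed nor needed, are in the scene too. Leave any blue or turquoise look-alike of the mill_tube alone.

How it is judged:
On the way, in this order (a step that is already met when the one before it is completed fails the run):
1. the lid is caught shut while the tube still stands home in the rack (value of joint flip_lid below 0.045 rad and height (world z) of mill_tube below 0.015 m), for 0.2 s.
2. the shut tube has been drawn clear of the rack (value of joint flip_lid below 0.045 rad and height (world z) of mill_tube above 0.075 m and contact force between mill_tube and tube_rack below 0.1 N), for 0.1 s.
At the end, for the whole second after the job is handed in: the robot still grips the tube, held still, both ends over 185 mm above the worktop, off the rack; lid caught (below 0.045 rad); tube axis more than 1.6 rad from upright (lid end lower); the ball at rest against the lid, centre within 20 mm of the middle of its inner face (value of joint flip_lid below 0.045 rad and angle between mill_tube's own z axis and vertical above 1.6 rad and distance between grinding_ball and lid_under below 0.02 m and height (world z) of each of mill_tube, lid_under above 0.185 m and contact force between the fingers and mill_tube above 1 N and contact force between mill_tube and tube_rack below 0.1 N and linear speed of each of mill_tube, grinding_ball below 0.03 m/s and angular speed of mill_tube below 0.3 rad/s); the arm keeps its last pose, push and grip.
It fails at once if the ball falls out of the tube (distance between grinding_ball and mill_tube above 0.13 m).
It fails at once if another tube leaves its place (distance of any of short_tube, screw_tube from where it was at the start of the episode above 0.02 m).
It fails at once if a bystander is disturbed (distance of any of tape_roll, erlenmeyer_50, cap_1, pp_beaker from where it was at the start of the episode above 0.03 m).
It also fails if it takes over 48 s, if anything falls off the work surface, if the arm or the gripper's body presses on something with over 40 N, if the wrist force passes 120 N, or if a joint passes its speed limit or range.

ROBOT

A 6-joint arm with a two-finger parallel gripper is mounted at the origin on a cart in front of the work surface, level with it; the furniture and walls round the work are solid. World frame = base frame: x ahead of the robot, y to its left, z up, the work surface at z = 0. Lengths are in m, angles in rad, forces in N, time in s.
With the tool pointing down it reaches from about 0.3 to 0.85 m from the base axis. Payload 5.4 kg.
Tool frame: the origin (TCP) lies at the very end of the fingers, on their centre line; the grasp point (between the pads) lies 19 mm behind it; z points along the fingers, y is the line along which they close (so a half turn about z gives the same grasp; the last joint's range is limited). The gripper opens to 85 mm and grips with 20 to 120 N. Pads are 22 mm wide; open, the fingers measure 114 mm over their backs; the gripper's body (76 mm by 85 mm) begins 54 mm behind the grasp point. The pads swing forward as they close: fully open they stand 13 mm farther back than shut.
Start: joints at [-1.423, 0.158, 1.597, -0, 1.386, -0.21], TCP at [0.201, -0.539, 0.231] pointing down, gripper open.
Joint ranges: [-2.91, 2.91], [-0.94, 2.29], [0.18, 2.7], [-1.29, 4.43], [0.17, 2.64], [-3, 3]. Speed limits (rad/s): [2.57, 2.57, 3.14, 3.14, 3.14, 3.14].

INTERFACE

Orientations are given as a 3x3 rotation matrix whose columns are the frame's x, y, z axes.
In Python, from bench import arm, vision, close_job gives the robot as it stands.
- The arm moves only by the tool play_rows, never from a script. Its argument "rows" is a list of rows, each a list of 7 numbers: the shift along the tool's x, y, z in units of 0.25 m (1.0 is 0.25 m), then the turn, a rotation vector about the tool's x, y, z in units of 120 degrees (1.0 is 120 degrees), then the closure, from 0 (fully open) to 1 (shut). A call has 1 to 5 rows; each row is the pose to reach, as a shift and turn from the pose commanded when the call began, along the tool's axes at that moment; what a row does not reach only later rows make up. A row lasts 1/12 s, in which the tool goes at most 41.7 mm and 7.16 degrees, less where a joint would pass 70% of its speed; a pose out of reach is approached as far as the arm can. A call with a number of a shift or a turn outside -1 to 1 is refused whole. A call with a gripper value outside its range is refused whole. The fingers move at their own pace and stop on an object; "grip_force" is the grip in N (left out, the last holds). Time passes only in rows, so rows that repeat a pose let the fingers close. It gives the time, the measured TCP pose, the force, the opening and the grip force at its end, in the units of the state.
- arm.read_state(): the state, without advancing time (a new reading comes with each control period).
- vision.grab_frame(name): name is "scene" or "top" or "wrist"; returns the picture (420x560x3 uint8, red, green, blue); there is no depth.
- vision.calibration(name): a dict with "K" (3x3 intrinsics, pixels), "R" (3x3) and "t" (3): a world point X has camera coordinates R X + t. Camera axes: x right, y down, z forward; pixel columns grow to the right and rows downward; lengths in m; the calibration is good to about 2 mm. A picture is of the moment at which its call begins: read the wrist's pose just before it. calibration takes no time and is no camera call; for the wrist camera it gives the pose at the moment of the call.
- close_job(): hands the job in; it is judged then, once.
Trained networks look in the newest picture that a camera, given by its name, has taken for a name from the list of things; names that differ only in an ending like _2 or _b are one class to them, and where a whole thing is asked for, a point or a joint stands for the part that bears it (a point fixed in the world has none). Each returns a list of dicts, best first, with "conf" (0 to 1); they miss things now and then, are a little off and sometimes report something else, mostly with a low value. They report only what shows in the picture. A call takes as long as a camera call. They do not tell look-alikes from the thing itself.
- vision.trace(thing, camera): "mask" (420x560 bool, what is visible of it) and "box" ([left, top, right, bottom] in pixels, round what is visible of it).
The state is a dict: "time": time; "joints": joint angles; "qd": joint speeds; "joint_efforts": joint torques, N m; "position": TCP position; "eef_rot": TCP orientation; "force": force on the tool from outside, world axes, zero at the start; "ft_torque": the same for the moment, N m; "grip_width": finger opening in m; "grip_force": force on a finger pad.
Only numpy, scipy, OpenCV 4.12 (cv2) and the standard library are available. Lean on these libraries where they do the work, as an engineer would, in place of code of your own. Each camera call takes 0.05 s, during which the arm holds its last target. There are 200 camera calls.

## Working session

There is one attempt and no reset: what is moved stays moved. The work goes in short steps, Python scripts to look and compute and a tool call to move; the robot and the scene stay as the last step left them, time stands still between calls to the robot, and variables do not carry over. Pictures are saved under pics/ and viewed, at most 10 in all, crops included, and the job is handed in when it is done.

Besides the shell and the picture viewer there is one more tool, called after ">>>" as name(argument=value, ...), one argument or row to a line, values as JSON. play_rows: Moves the arm, as the interface text tells. Shifts and turns lie within -1 to 1; 1 stands for 0.25 m of shift or 120 degrees of turn. Its arguments: {"type":"object","properties":{"rows":{"type":"array"},"grip_force":{"type":"number"}},"required":["rows"]}

```bash
ls; mkdir -p pics; cat > h.py <<'E'
from bench import arm, vision, close_job
import numpy as np, cv2
def ray(cam,u,v,c=None):
    c=c or vision.calibration(cam); K,R,t=map(np.array,(c["K"],c["R"],c["t"]))
    d=R.T@np.linalg.solve(K,[u,v,1.]); return -R.T@t, d/np.linalg.norm(d)
def atz(cam,u,v,z,c=None):
    o,d=ray(cam,u,v,c); return o+d*(z-o[2])/d[2]
def proj(cam,X,c=None):
    c=c or vision.calibration(cam); p=np.array(c["K"])@(np.array(c["R"])@np.asarray(X)+np.array(c["t"])); return p[:2]/p[2]
def tri(rays):
    A=np.zeros((3,3));b=np.zeros(3)
    for o,d in rays:
        P=np.eye(3)-np.outer(d,d);A+=P;b+=P@o
    X=np.linalg.solve(A,b); return X,[float(np.linalg.norm((np.eye(3)-np.outer(d,d))@(X-o))) for o,d in rays]
E
python3 - <<'E'
from h import *
np.set_printoptions(precision=3,suppress=True)
s=arm.read_state();print(s["time"],s["position"],s["eef_rot"])
for c in("scene","top"):
    im=vision.grab_frame(c);cv2.imwrite(f"pics/{c}0.png",im[:,:,::-1])
    cal=vision.calibration(c);print(c,cal["K"],-np.array(cal["R"]).T@cal["t"])
    for n in("mill_tube","flip_lid","tube_rack","short_tube","screw_tube","grinding_ball"):
        for r in vision.trace(n,c)[:4]: print(c,n,round(r["conf"],2),np.round(r["box"]), r["mask"].sum())
E
```

```text
pics
0.0 [ 0.201 -0.538  0.23 ] [[ 0.937  0.35  -0.   ]
 [ 0.35  -0.937  0.002]
 [ 0.    -0.002 -1.   ]]
scene [[525.39    0.    282.583]
 [  0.    525.39  210.752]
 [  0.      0.      1.   ]] [ 0.452 -0.774  0.956]
scene mill_tube 0.91 [211. 303. 226. 343.] 560
scene mill_tube 0.79 [234. 123. 252. 158.] 412
scene mill_tube 0.56 [271. 259. 298. 301.] 612
scene flip_lid 0.6 [279. 260. 297. 274.] 101
scene flip_lid 0.52 [236. 121. 244. 130.] 72
scene flip_lid 0.51 [206. 307. 221. 327.] 199
scene flip_lid 0.28 [303. 272. 325. 302.] 327
scene tube_rack 0.92 [235. 270. 336. 313.] 3083
scene short_tube 0.74 [303. 272. 323. 302.] 340
scene screw_tube 0.81 [243. 268. 263. 304.] 399
top [[497.224   0.    274.967]
 [  0.    497.224 206.409]
 [  0.      0.      1.   ]] [ 0.225 -0.137  1.26 ]
top mill_tube 0.81 [169. 206. 187. 227.] 261
top mill_tube 0.71 [337. 204. 354. 227.] 243
top mill_tube 0.58 [355. 266. 381. 284.] 229
top flip_lid 0.63 [331. 229. 347. 248.] 187
top flip_lid 0.59 [172. 206. 181. 218.] 124
top flip_lid 0.39 [343. 206. 352. 211.] 71
top flip_lid 0.16 [324. 180. 363. 262.] 1597
top tube_rack 0.91 [325. 179. 366. 261.] 1807
top short_tube 0.65 [343. 185. 355. 204.] 146
top short_tube 0.15 [344. 204. 353. 211.] 70
top screw_tube 0.55 [333. 230. 348. 246.] 163
top screw_tube 0.41 [326. 182. 363. 261.] 1545
```

```bash
python3 - <<'E'
import cv2,numpy as np
a=cv2.imread("pics/scene0.png")[230:350,190:350];b=cv2.imread("pics/top0.png")[160:300,290:400]
a=cv2.resize(a,None,fx=2.9,fy=2.9,interpolation=2);b=cv2.resize(b,None,fx=3,fy=3,interpolation=2)
h=max(len(a),len(b));p=lambda i:np.vstack([i,np.zeros((h-len(i),i.shape[1],3),np.uint8)])
cv2.imwrite("pics/c0.png",np.hstack([p(a),p(b)]))
from h import *
for u,v in((345,183),(340,255),(345,215)): print(atz("top",u,v,.062))
E
```

```text
[ 0.5910114  -0.24852495  0.062     ]
[ 0.4096476 -0.2603605  0.062    ]
[ 0.50977171 -0.25928298  0.062     ]
```

View pics/c0.png

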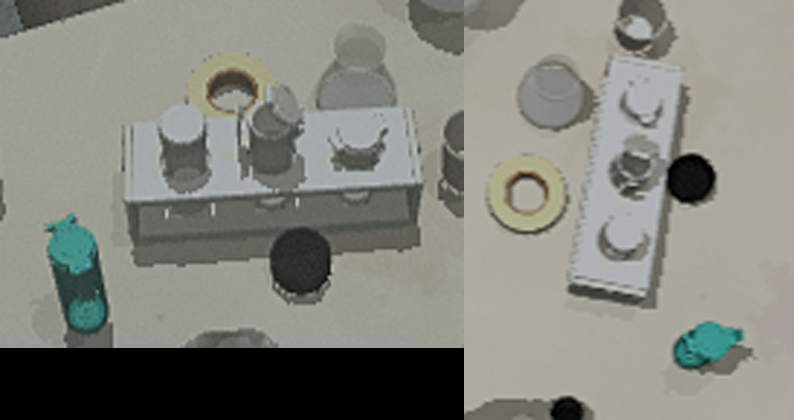

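View pics/scene0.png

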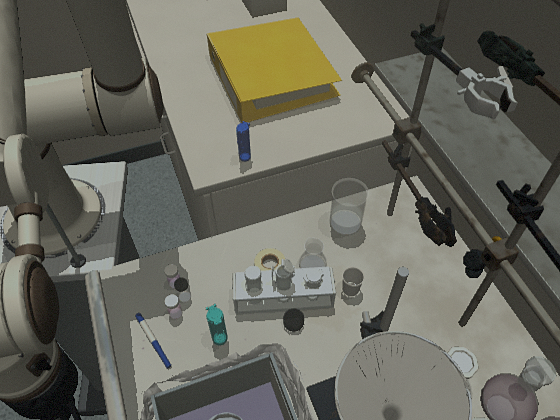

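The mill tube stands in the rack's middle place (clear, with its white lid open, at about (275,120) in the left crop). The screw tube is at the near place and the short tube at the far one. The turquoise and blue tubes are the look-alikes. Next I'll look closer with the wrist camera.

```bash
python3 - <<'E'
from h import *
np.set_printoptions(precision=4,suppress=True)
s=arm.read_state();Rt=np.array(s["eef_rot"]);p=np.array(s["position"])
c=vision.calibration("wrist");R=np.array(c["R"]);C=-R.T@c["t"]
print("cam in tool",Rt.T@(C-p)); print("cam axes in tool",Rt.T@R.T);print(c["K"])
T=np.array([.505,-.255,.35])
print("tool shift to above rack",Rt.T@(T-p)/.25)
for cam in("top",):
    vision.grab_frame(cam)
    r=vision.trace("tube_rack",cam)[0]["mask"].astype(np.uint8)
    print(cv2.minAreaRect(cv2.findNonZero(r)))
    box=cv2.boxPoints(cv2.minAreaRect(cv2.findNonZero(r)))
    for u,v in box: print(atz(cam,u,v,.062))
E
```

```text
cam in tool [ 0.0777  0.0013 -0.1426]
cam axes in tool [[ 0.0007 -0.9529 -0.3034]
 [ 1.      0.0005  0.0009]
 [-0.0007 -0.3034  0.9529]]
[[298.2183   0.     279.457 ]
 [  0.     298.2183 212.0293]
 [  0.       0.       1.    ]]
tool shift to above rack [ 1.535  -0.6372 -0.4747]
((342.858154296875, 219.38368225097656), (26.30293846130371, 82.01844024658203), 9.605202674865723)
[ 0.3967 -0.2208  0.062 ]
[ 0.6038 -0.2259  0.062 ]
[ 0.603  -0.2915  0.062 ]
[ 0.3963 -0.284   0.062 ]
```

>>> play_rows(
  rows=[
    [0.1,-0.04,-0.1,0,0,0,0],
    [0.2,-0.08,-0.2,0,0,0.04,0],
    [0.3,-0.12,-0.3,0,0,0.08,0],
    [0.4,-0.17,-0.4,0,0,0.12,0],
    [0.5,-0.21,-0.4,0,0,0.171,0],
  ],
)

```text
time: 1.22
position: [0.3016, -0.4466, 0.3377]
eef_rot: [[1.0, -0.005, 0.004], [-0.005, -1.0, -0.009], [0.004, 0.009, -1.0]]
force: [1.2, -0.7, 0.2]
grip_width: 0.0855
grip_force: 0.0
```

```bash
python3 - <<'E'
from h import *
s=arm.read_state();Rt=np.array(s["eef_rot"]);p=np.array(s["position"])
print(p,Rt,Rt.T@(np.array([.5,-.255,.28])-p)/.25)
E
```

```text
[ 0.30159581 -0.44658406  0.33773146] [[ 0.9999813  -0.00486441  0.00370668]
 [-0.00482931 -0.99994397 -0.00941988]
 [ 0.00375229  0.0094018  -0.99994876]] [ 0.78903452 -0.77232491  0.22663691]
```

>>> play_rows(
  rows=[
    [0.11,-0.11,0,0,0,0,0],
    [0.22,-0.22,0,0,0,0,0],
    [0.33,-0.33,0,0,0,0,0],
    [0.44,-0.43,0,0,0,0,0],
    [0.55,-0.54,0.04,0,0,0,0],
  ],
)

```text
time: 1.63
position: [0.4393, -0.3101, 0.3235]
eef_rot: [[1.0, -0.001, 0.003], [-0.001, -1.0, -0.004], [0.003, 0.004, -1.0]]
force: [0.7, -0.7, 0.2]
grip_width: 0.0851
grip_force: 0.0
```

>>> play_rows(
  rows=[
    [0.1,-0.1,0,0,0,0,0],
    [0.2,-0.2,0,0,0,0,0],
    [0.24,-0.23,0.1,0,0,0,0],
    [0.24,-0.23,0.2,0,0,0,0],
    [0.24,-0.23,0.2,0,0,0,0],
  ],
)

```text
time: 2.05
position: [0.4961, -0.2505, 0.2658]
eef_rot: [[1.0, 0.002, -0.007], [0.002, -1.0, 0.006], [-0.007, -0.006, -1.0]]
force: [-0.9, 0.1, -1.3]
grip_width: 0.0852
grip_force: 0.0
```

```bash
cat > look.py <<'E'
from h import *
import sys,pickle
k=sys.argv[1]
s=arm.read_state();c=vision.calibration("wrist");im=vision.grab_frame("wrist")
cv2.imwrite(f"pics/w{k}.png",im[:,:,::-1]);pickle.dump(c,open(f"w{k}.pkl","wb"))
print(s["time"],s["position"])
for n in("mill_tube","flip_lid","tube_rack","short_tube","screw_tube","lid_top"):
    for r in vision.trace(n,"wrist")[:3]:
        m=r["mask"];v,u=np.nonzero(m);print(n,round(r["conf"],2),np.round(r["box"]),m.sum(),u.mean().round(1),v.mean().round(1))
E
python3 look.py 1
```

```text
2.05 [ 0.49610337 -0.25053022  0.2658171 ]
mill_tube 0.78 [  0. 200.  20. 222.] 338 7.7 210.8
mill_tube 0.64 [272. 166. 308. 217.] 1003 289.5 186.5
mill_tube 0.6 [279. 117. 306. 151.] 741 291.2 129.1
flip_lid 0.81 [280. 173. 303. 203.] 625 290.8 185.4
flip_lid 0.81 [336. 286. 364. 307.] 448 352.3 296.1
tube_rack 0.72 [262.  88. 320. 257.] 5919 289.0 162.3
tube_rack 0.28 [205. 163. 254. 213.] 1584 229.3 186.8
short_tube 0.68 [278. 113. 307. 148.] 748 290.7 129.4
screw_tube 0.8 [269. 212. 302. 255.] 891 287.4 233.2
screw_tube 0.51 [263.  25. 306.  73.] 1598 284.3 48.1
lid_top 0.92 [274. 167. 305. 198.] 654 290.8 185.2
lid_top 0.82 [340. 288. 364. 306.] 459 352.1 296.2
```

View pics/w1.png

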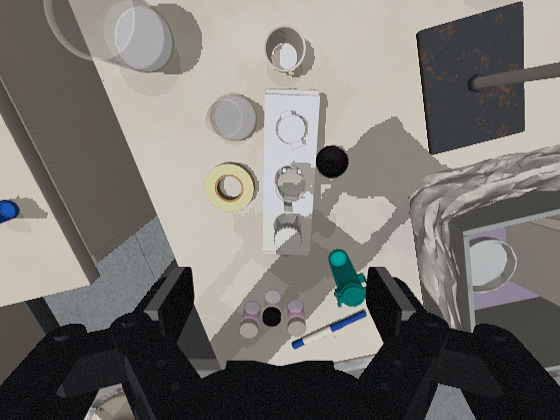

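The wrist view shows the rack from (265,90) to (310,254). The mill tube is in the middle at (290,185), its catch toward the robot at about (289,205). The short tube is at (291,129), the screw tube at (287,233), and the turquoise look-alike is off to the right at (347,280). I'll go lower for a second view.

>>> play_rows(
  rows=[
    [-0.05,0,0.08,0,0,0,0],
    [-0.1,0,0.16,0,0,0,0],
    [-0.16,0,0.24,0,0,0,0],
    [-0.16,0,0.24,0,0,0,0],
    [-0.16,0,0.24,0,0,0,0],
  ],
)

```text
time: 2.82
position: [0.4572, -0.2533, 0.2115]
eef_rot: [[1.0, -0.002, -0.0], [-0.002, -1.0, 0.001], [-0.0, -0.001, -1.0]]
force: [-0.4, -0.3, -0.1]
grip_width: 0.0855
grip_force: 0.0
```

```bash
python3 look.py 2; python3 - <<'E'
import cv2
a=cv2.imread("pics/w2.png")[60:300,180:400];cv2.imwrite("pics/w2c.png",cv2.resize(a,None,fx=2.5,fy=2.5,interpolation=cv2.INTER_CUBIC))
E
```

```text
2.8167 [ 0.4572219  -0.25326977  0.21145345]
mill_tube 0.93 [333. 241. 366. 310.] 1592 351.9 273.3
mill_tube 0.56 [267. 131. 306. 193.] 1505 287.9 157.3
flip_lid 0.79 [275. 136. 306. 172.] 935 289.4 151.5
flip_lid 0.62 [346. 280. 365. 307.] 405 357.8 295.1
flip_lid 0.23 [268. 132. 309. 193.] 1462 288.3 157.1
tube_rack 0.61 [255.  36. 325. 248.] 9183 286.8 130.6
tube_rack 0.6 [187. 137. 247. 197.] 2229 216.2 165.8
screw_tube 0.59 [268. 194. 306. 243.] 1307 285.0 218.0
lid_top 0.93 [346. 282. 366. 307.] 363 357.9 295.2
lid_top 0.57 [270. 134. 305. 166.] 937 289.0 151.4
```

View pics/w2c.png

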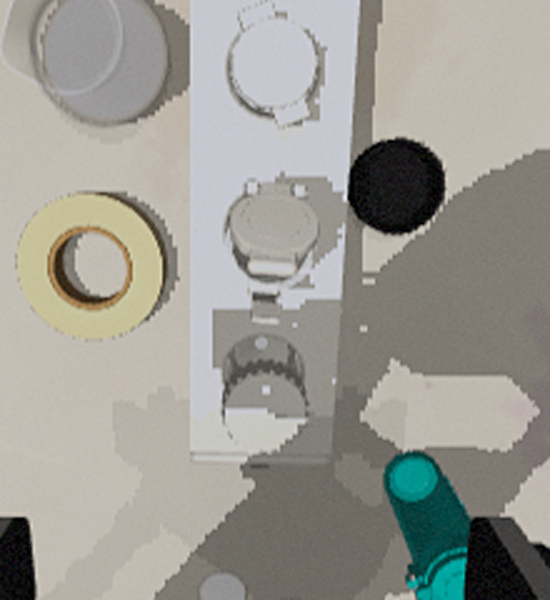

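The lower view shows the lid hinge ears at about (280,135) and (300,136), and the lip at (289,167). The catch is at (286,182), and the screw tube's top is in front of it at (285,218).

```bash
python3 - <<'E'
from h import *
import pickle
np.set_printoptions(precision=4,suppress=True)
c1,c2=(pickle.load(open(f"w{k}.pkl","rb")) for k in(1,2))
print("rack top corners @.062")
for u,v in((256,242),(313,243),(256,60),(323,68)): print(atz("wrist",u,v,.062,c2))
for u,v in((262,251),(310,252),(266,92),(319,94)): print("w1",atz("wrist",u,v,.062,c1))
print("ears@.107",atz("wrist",280,134.8,.108,c2),atz("wrist",300,136,.108,c2)); print("catch .12",atz("wrist",286,178,.12,c2),atz("wrist",286,186,.12,c2))
print("lid tri",tri([ray("wrist",290.8,185.3,c1),ray("wrist",289.2,151.4,c2)]))
a=cv2.imread("pics/w1.png")[80:260,250:330];b=cv2.imread("pics/w2.png")[120:200,250:330]
a=cv2.resize(a,None,fx=3.3,fy=3.3,interpolation=0);b=cv2.resize(b,None,fx=6,fy=6,interpolation=0)
q=np.zeros((594,264+480,3),np.uint8);q[:len(a),:264]=a;q[:480,264:]=b;cv2.imwrite("pics/c12.png",q)
E
```

```text
rack top corners @.062
[ 0.409  -0.2297  0.062 ]
[ 0.4078 -0.2902  0.062 ]
[ 0.5835 -0.234   0.062 ]
[ 0.577  -0.2935  0.062 ]
w1 [ 0.4101 -0.2288  0.062 ]
w1 [ 0.409 -0.29   0.062]
w1 [ 0.5986 -0.2361  0.062 ]
w1 [ 0.5967 -0.2933  0.062 ]
ears@.107 [ 0.5219 -0.2551  0.108 ] [ 0.5209 -0.2711  0.108 ]
catch .12 [ 0.4892 -0.2598  0.12  ] [ 0.4827 -0.2599  0.12  ]
lid tri (array([ 0.5109, -0.262 ,  0.1278]), [4.389979363690834e-05, 4.3899793636848894e-05])
```

View pics/c12.png

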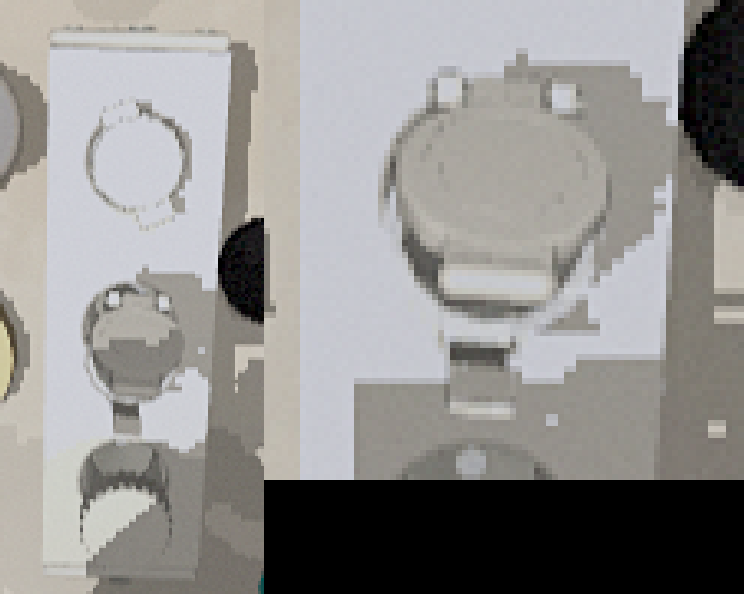

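>>> play_rows(
  rows=[
    [0.1,0.02,0,0,0,0.015,1],
    [0.204,0.035,0,0,0,0.029,1],
    [0.204,0.035,0,0,0,0.029,1],
    [0.204,0.035,0.1,0,0,0.029,1],
    [0.204,0.035,0.2,0,0,0.029,1],
  ],
  grip_force=40,
)

```text
time: 3.58
position: [0.5103, -0.2629, 0.1628]
eef_rot: [[0.998, -0.06, 0.004], [-0.06, -0.998, -0.003], [0.004, 0.003, -1.0]]
force: [-0.6, 0.0, -0.3]
grip_width: 0.0259
grip_force: 0.0
```

>>> play_rows(
  rows=[
    [0,0,0,0,0,0,1],
    [0,0,0,0,0,0,1],
    [0,0,0,0,0,0,1],
    [0,0,0,0,0,0,1],
    [0,0,0,0,0,0,1],
  ],
)

```text
time: 4.0
position: [0.5095, -0.2627, 0.1633]
eef_rot: [[0.998, -0.061, 0.003], [-0.061, -0.998, -0.002], [0.003, 0.002, -1.0]]
force: [-0.2, 0.1, 0.2]
grip_width: 0.0001
grip_force: 0.0
```

```bash
python3 look.py 3;  python3 - <<'E'
from h import *
c=vision.calibration("wrist")
for d in (0,-.006,-.01,.006): print(d,proj("wrist",np.array([.508+d,-.262,.111]),c))
s=arm.read_state();print(s["position"],s["grip_width"])
cv2.imwrite("pics/w3c.png",cv2.resize(cv2.imread("pics/w3.png")[100:400,160:400],None,fx=2,fy=2,interpolation=2))
E
```

```text
4.0 [ 0.5094532 -0.2626696  0.1632885]
mill_tube 0.89 [253. 201. 298. 259.] 1840 276.4 230.0
mill_tube 0.76 [338. 296. 386. 366.] 245 365.2 333.2
flip_lid 0.82 [258. 216. 296. 255.] 1321 276.7 236.4
flip_lid 0.32 [258. 131. 295. 180.] 1476 274.3 154.4
tube_rack 0.94 [233.  95. 312. 284.] 8921 274.7 171.5
short_tube 0.87 [257. 132. 295. 184.] 1555 274.2 154.3
short_tube 0.66 [254. 202. 298. 256.] 1790 276.5 229.9
lid_top 0.7 [254. 214. 296. 253.] 1271 276.4 237.0
0 [277.59868532 235.83461918]
-0.006 [278.12963415 243.7450605 ]
-0.01 [278.47852433 248.94306679]
0.006 [277.05838569 227.78486325]
[ 0.50863735 -0.26197165  0.16144636] 0.00012479911000776154
```

View pics/w3c.png

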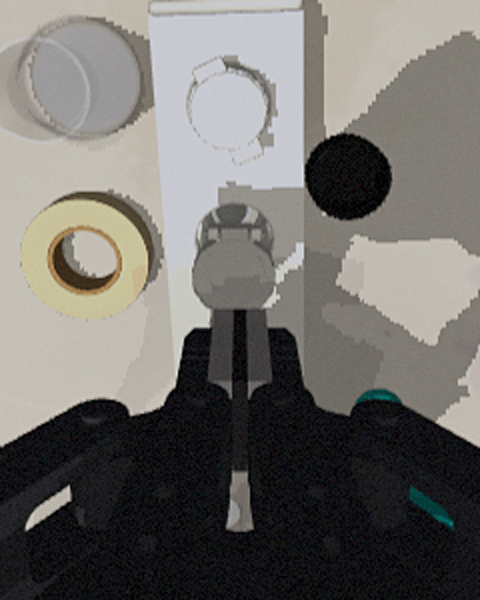

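The closed fingers are centred sideways on the lid, which is at about (277,236) in the full picture. Pressing now.

>>> play_rows(
  rows=[
    [0,0,0.04,0,0,0,1],
    [0,0,0.08,0,0,0,1],
    [0,0,0.11,0,0,0,1],
    [0,0,0.14,0,0,0,1],
    [0,0,0.14,0,0,0,1],
  ],
)

```text
time: 4.77
position: [0.5073, -0.2609, 0.1235]
eef_rot: [[0.998, -0.061, -0.003], [-0.061, -0.998, 0.003], [-0.004, -0.003, -1.0]]
force: [0.0, 0.0, 0.6]
grip_width: 0.0001
grip_force: 0.0
```

>>> play_rows(
  rows=[
    [0,0,0.02,0,0,0,1],
    [0,0,0.035,0,0,0,1],
    [0,0,0.05,0,0,0,1],
    [0,0,0.056,0,0,0,1],
    [0,0,0.056,0,0,0,1],
  ],
)

```text
time: 5.18
position: [0.5087, -0.262, 0.1122]
eef_rot: [[0.998, -0.061, 0.0], [-0.061, -0.998, -0.0], [0.0, 0.0, -1.0]]
force: [0.1, 0.0, -0.4]
grip_width: 0.0
grip_force: 0.0
```

>>> play_rows(
  rows=[
    [0,0,0.004,0,0,0,1],
    [0,0,0.008,0,0,0,1],
    [0,0,0.008,0,0,0,1],
  ],
)

```text
time: 5.43
position: [0.5092, -0.2623, 0.111]
eef_rot: [[0.998, -0.061, 0.001], [-0.061, -0.998, -0.001], [0.001, 0.001, -1.0]]
force: [0.4, -0.2, 4.0]
grip_width: 0.0
grip_force: 1.9
```

>>> play_rows(
  rows=[
    [0,0,0.004,0,0,0,1],
    [0,0,0.008,0,0,0,1],
    [0,0,0.008,0,0,0,1],
  ],
)

```text
time: 5.68
position: [0.5103, -0.2632, 0.111]
eef_rot: [[0.998, -0.061, 0.004], [-0.061, -0.998, -0.003], [0.004, 0.003, -1.0]]
force: [-0.5, 0.8, 11.6]
grip_width: 0.0003
grip_force: 5.6
```

The fingers stop hard at z = 0.111, which matches the shut lid's height, so I'll rise and look.

>>> play_rows(
  rows=[
    [0,0,0.006,0,0,0,1],
    [0,0,0,0,0,0,1],
    [0,0,-0.08,0,0,0,1],
    [0,0,-0.16,0,0,0,0.5],
    [0,0,-0.24,0,0,0,0],
  ],
)

```text
time: 6.1
position: [0.5082, -0.2616, 0.1684]
eef_rot: [[0.998, -0.061, -0.001], [-0.061, -0.998, 0.001], [-0.001, -0.001, -1.0]]
force: [0.5, -0.5, -0.1]
grip_width: 0.0229
grip_force: 0.0
```

>>> play_rows(
  rows=[
    [-0.1,0,0,0,0,0,0],
    [-0.2,0,0,0,0,0,0],
    [-0.2,0,0,0,0,0,0],
    [-0.2,0,0,0,0,0,0],
    [-0.2,0,0,0,0,0,0],
  ],
)

```text
time: 6.52
position: [0.459, -0.259, 0.1683]
eef_rot: [[0.998, -0.061, 0.001], [-0.061, -0.998, -0.0], [0.001, 0.0, -1.0]]
force: [0.4, -0.8, 1.2]
grip_width: 0.0832
grip_force: 0.0
```

```bash
python3 look.py 4;  python3 - <<'E'
from h import *
s=arm.read_state();print(s["position"],s["grip_width"],s["force"],s["joints"])
c=vision.calibration("wrist")
print([proj("wrist",np.array(x),c) for x in([.504,-.262,.111],[.485,-.2605,.12],[.522,-.263,.108])])
cv2.imwrite("pics/w4c.png",cv2.resize(cv2.imread("pics/w4.png")[100:240,200:360],None,fx=4,fy=4,interpolation=2))
E
```

```text
6.5167 [ 0.45902362 -0.25899716  0.16833259]
mill_tube 0.82 [337. 253. 377. 338.] 1450 356.3 290.5
flip_lid 0.63 [357. 312. 374. 334.] 253 365.7 325.7
flip_lid 0.57 [258. 147. 296. 199.] 1586 277.2 171.9
tube_rack 0.79 [233.  25. 314. 271.] 11889 276.6 129.3
tube_rack 0.4 [256. 141. 298. 197.] 1490 277.3 171.4
short_tube 0.9 [255.  56. 295. 114.] 1700 274.2 82.4
screw_tube 0.91 [259. 209. 300. 267.] 1756 279.9 237.7
lid_top 0.59 [257. 142. 296. 198.] 1513 277.0 172.0
[ 0.45902594 -0.2588904   0.16822825] 0.08555611288310393 [ 0.10942262 -0.54717354  0.28679985] [-7.43084391e-01  9.19938555e-02  1.79854266e+00  5.73334248e-05
  1.25113002e+00  8.88420494e-01]
[array([278.04818509, 168.83912285]), array([277.49861621, 199.73822556]), array([277.90322851, 141.00832421])]
```

View pics/w4c.png

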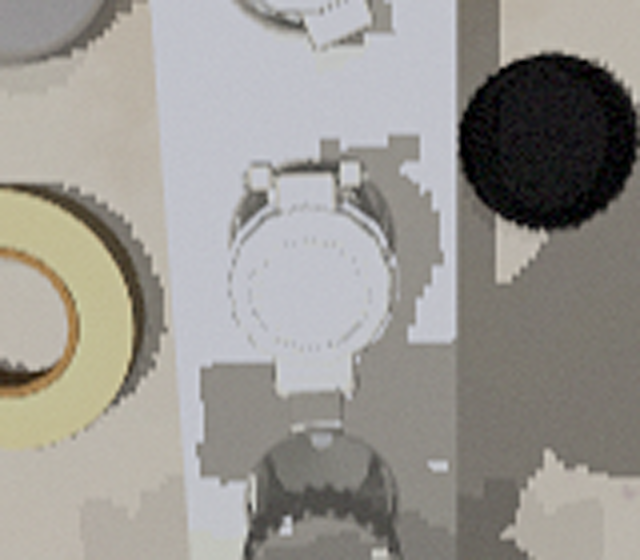

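The lid's disc now lies flat and centred at (277,170), where a lid at z = 0.111 should project, with its lip right behind the catch. The force was about zero at 0.112 and then hit a hard stop at 0.111, so the lid has snapped. Next is the grasp.

>>> play_rows(
  rows=[
    [0.09,0,0,0,0,0,0],
    [0.178,0,0,0,0,0,0],
    [0.178,0,0.1,0,0,0,0],
    [0.178,0,0.2,0,0,0,0],
    [0.178,0,0.28,0,0,0,0],
  ],
)

```text
time: 7.28
position: [0.5033, -0.2613, 0.0967]
eef_rot: [[0.998, -0.06, -0.001], [-0.06, -0.998, 0.0], [-0.001, -0.0, -1.0]]
force: [-0.4, 0.8, 0.2]
grip_width: 0.0855
grip_force: 0.0
```

>>> play_rows(
  rows=[
    [0,0,0.06,0,0,0,0],
    [0,0,0.11,0,0,0,0],
    [0,0,0.11,0,0,0,0],
    [0,0,0.11,0,0,0,0.4],
    [0,0,0.11,0,0,0,0.4],
  ],
)

```text
time: 7.7
position: [0.5039, -0.2623, 0.072]
eef_rot: [[0.998, -0.061, 0.002], [-0.061, -0.998, -0.001], [0.002, 0.001, -1.0]]
force: [-0.4, 0.4, 0.7]
grip_width: 0.0635
grip_force: 0.0
```

>>> play_rows(
  rows=[
    [0,0,0,0,0,0,0.8],
    [0,0,0,0,0,0,0.8],
    [0,0,0,0,0,0,0.8],
    [0,0,0,0,0,0,0.8],
    [0,0,0,0,0,0,0.8],
  ],
  grip_force=50,
)

```text
time: 8.12
position: [0.5039, -0.2617, 0.072]
eef_rot: [[0.998, -0.061, 0.002], [-0.061, -0.998, -0.0], [0.002, 0.0, -1.0]]
force: [-0.4, 2.4, 4.7]
grip_width: 0.0294
grip_force: 49.3
```

>>> play_rows(
  rows=[
    [0,0,0,0,0,0,0.8],
    [0,0,0,0,0,0,0.8],
    [0,0,0,0,0,0,0.8],
    [0,0,0,0,0,0,0.8],
    [0,0,0,0,0,0,0.8],
  ],
)

```text
time: 8.53
position: [0.5038, -0.2617, 0.072]
eef_rot: [[0.998, -0.061, 0.001], [-0.061, -0.998, -0.0], [0.002, 0.0, -1.0]]
force: [-0.0, 1.9, 5.9]
grip_width: 0.0293
grip_force: 49.3
```

>>> play_rows(
  rows=[
    [0,0,-0.06,0,0,0,0.8],
    [0,0,-0.13,0,0,0,0.8],
    [0,0,-0.2,0,0,0,0.8],
    [0,0,-0.27,0,0,0,0.8],
    [0,0,-0.34,0,0,0,0.8],
  ],
)

```text
time: 8.95
position: [0.5028, -0.2616, 0.1564]
eef_rot: [[0.998, -0.061, -0.001], [-0.061, -0.998, -0.0], [-0.0, 0.0, -1.0]]
force: [0.1, -0.1, -1.6]
grip_width: 0.0288
grip_force: 50.3
```

>>> play_rows(
  rows=[
    [0,0,-0.1,0,0,0,0.8],
    [0,0,-0.2,0,0,0,0.8],
    [0,0,-0.3,0,0,0,0.8],
    [0,0,-0.4,0,0,0,0.8],
    [0,0,-0.5,0,0,0,0.8],
  ],
)

```text
time: 9.37
position: [0.5028, -0.2616, 0.2817]
eef_rot: [[0.998, -0.061, -0.001], [-0.061, -0.998, -0.0], [-0.0, 0.0, -1.0]]
force: [0.4, -0.5, -1.7]
grip_width: 0.0291
grip_force: 50.3
```

>>> play_rows(
  rows=[
    [-0.05,0,-0.1,0,0,0,0.8],
    [-0.1,0,-0.2,0,0,0,0.8],
    [-0.15,0,-0.3,0,0,0,0.8],
    [-0.2,0,-0.4,0,0,0,0.8],
    [-0.2,0,-0.4,0,0,0,0.8],
  ],
)

```text
time: 9.78
position: [0.4531, -0.2598, 0.3871]
eef_rot: [[0.998, -0.062, 0.007], [-0.062, -0.998, -0.007], [0.007, 0.007, -1.0]]
force: [0.8, 0.1, 0.5]
grip_width: 0.029
grip_force: 50.3
```

```bash
python3 look.py 5;  python3 - <<'E'
from h import *
s=arm.read_state();print(s["position"],s["grip_width"],s["force"],s["joints"])
im=vision.grab_frame("scene")
a=cv2.resize(cv2.imread("pics/w5.png")[100:400,180:380],None,fx=2,fy=2)
x=proj("scene",np.array(s["position"])+[0,0,.02]).astype(int);print(x)
b=im[max(0,x[1]-75):x[1]+75,max(0,x[0]-75):x[0]+75,::-1];b=cv2.resize(b,(400,400))
q=np.zeros((600,800,3),np.uint8);q[:,:400]=a;q[:400,400:]=b;cv2.imwrite("pics/c5.png",q)
E
```

```text
9.7833 [ 0.45305985 -0.25984921  0.38711504]
mill_tube 0.95 [246. 211. 316. 369.] 7622 279.4 289.6
mill_tube 0.8 [314. 202. 346. 235.] 694 329.1 218.0
mill_tube 0.72 [  0. 173.  64. 208.] 1270 29.6 191.4
flip_lid 0.83 [250. 279. 313. 358.] 3739 279.9 317.3
flip_lid 0.66 [323. 216. 342. 232.] 310 331.9 225.2
flip_lid 0.52 [  0. 190.  24. 209.] 291 7.9 197.4
tube_rack 0.62 [254.  67. 299. 204.] 4465 275.9 131.3
short_tube 0.79 [265.  87. 286. 111.] 427 274.5 96.9
screw_tube 0.64 [263. 165. 288. 194.] 433 277.5 179.2
lid_top 0.84 [  0. 190.  24. 204.] 286 8.4 197.4
lid_top 0.72 [322. 216. 344. 232.] 325 332.2 225.1
lid_top 0.68 [244. 276. 313. 354.] 3740 279.7 317.4
[ 0.45308673 -0.25819994  0.37890858] 0.029227005243463073 [ 0.22319917 -0.77356707 -0.47300262] [-7.49954055e-01 -3.31444325e-02  1.51073836e+00 -1.27124104e-05
  1.66724382e+00  8.81627062e-01]
[248 164]
```

View pics/c5.png

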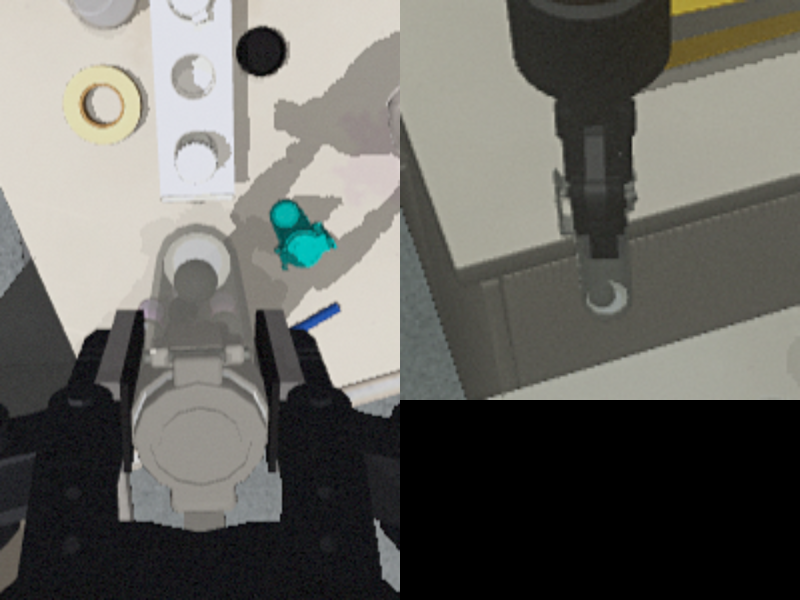

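The tube is clear of the rack with its lid shut. The ball is visible inside at about (195,285), and the other tubes are in place. Next I'll raise it and tip it in the arm's plane.

>>> play_rows(
  rows=[
    [0,0,-0.15,0,0,0,0.8],
    [0,0,-0.3,0,0,0,0.8],
    [0,0,-0.45,0,0,0,0.8],
    [0,0,-0.6,0,0,0,0.8],
    [0,0,-0.7,0,0,0,0.8],
  ],
)

```text
time: 10.6
position: [0.4533, -0.2584, 0.5591]
eef_rot: [[0.998, -0.061, 0.002], [-0.061, -0.998, -0.002], [0.003, 0.002, -1.0]]
force: [-0.2, -0.3, -0.7]
grip_width: 0.0288
grip_force: 50.3
```

```bash
cat > st.py <<'E'
from h import *
np.set_printoptions(precision=3,suppress=True)
s=arm.read_state();R=np.array(s["eef_rot"]);j=np.array(s["joints"])
e=np.array([np.cos(j[0]),np.sin(j[0]),0])
print(s["time"],s["position"],j,"tilt",np.arccos(-R[2,2]),"grip",s["grip_width"],s["grip_force"])
print("up in tool",R.T@[0,0,1],"axis in tool",R.T@np.cross([0,0,-1],e),"tool z elev",R[2,2])
E
python3 st.py
```

```text
10.6 [ 0.453 -0.258  0.559] [-0.75   0.047  1.077 -0.     2.014  0.882] tilt 0.003380860930455656 grip 0.028785259469517908 50.26311898211134
up in tool [ 0.003  0.002 -1.   ] axis in tool [-0.636  0.772  0.   ] tool z elev -0.9999942848951282
```

>>> play_rows(
  rows=[
    [0,0,-0.08,-0.03,0.036,0,0.8],
    [0,0,-0.16,-0.06,0.073,0,0.8],
    [0,0,-0.24,-0.09,0.109,0,0.8],
    [0,0,-0.32,-0.12,0.146,0,0.8],
    [0,0,-0.4,-0.15,0.182,0,0.8],
  ],
)

```text
time: 11.02
position: [0.4533, -0.2584, 0.657]
eef_rot: [[0.929, -0.117, 0.35], [0.003, -0.945, -0.326], [0.369, 0.304, -0.878]]
force: [-0.3, -0.5, -1.1]
grip_width: 0.0292
grip_force: 50.2
```

```bash
python3 st.py
```

```text
11.0167 [ 0.453 -0.258  0.657] [-0.75  -0.246  1.218  0.     1.671  0.882] tilt 0.49870873559891105 grip 0.029225245520352734 50.23158522883023
up in tool [ 0.369  0.304 -0.878] axis in tool [-0.636  0.772 -0.   ] tool z elev -0.8782008952247352
```

>>> play_rows(
  rows=[
    [0.03,0.024,-0.07,-0.032,0.039,0,0.8],
    [0.06,0.049,-0.14,-0.064,0.077,0,0.8],
    [0.09,0.073,-0.21,-0.095,0.116,0,0.8],
    [0.12,0.098,-0.28,-0.127,0.154,0,0.8],
    [0.15,0.122,-0.35,-0.159,0.193,0,0.8],
  ],
)

```text
time: 11.43
position: [0.454, -0.2586, 0.757]
eef_rot: [[0.728, -0.284, 0.625], [0.191, -0.791, -0.582], [0.659, 0.543, -0.521]]
force: [0.7, -0.7, -0.5]
grip_width: 0.0291
grip_force: 50.3
```

```bash
python3 st.py
```

```text
11.4333 [ 0.454 -0.259  0.757] [-0.749 -0.516  1.422 -0.001  1.212  0.883] tilt 1.0228373634157282 grip 0.029065150651634477 50.259220148363966
up in tool [ 0.659  0.543 -0.521] axis in tool [-0.635  0.772  0.001] tool z elev -0.5209461076562739
```

>>> play_rows(
  rows=[
    [0.08,0.065,0.01,-0.026,0.031,0,0.8],
    [0.16,0.13,0.025,-0.051,0.062,0,0.8],
    [0.24,0.195,0.04,-0.076,0.093,0,0.8],
    [0.32,0.26,0.05,-0.102,0.124,0,0.8],
    [0.39,0.32,0.065,-0.127,0.154,0,0.8],
  ],
)

```text
time: 11.85
position: [0.5135, -0.3136, 0.8555]
eef_rot: [[0.507, -0.465, 0.725], [0.396, -0.621, -0.676], [0.765, 0.63, -0.131]]
force: [0.5, -0.4, -1.5]
grip_width: 0.0293
grip_force: 50.3
```

```bash
python3 st.py
```

```text
11.85 [ 0.513 -0.314  0.855] [-0.748 -0.456  1.433 -0.003  0.726  0.884] tilt 1.439485770998471 grip 0.029252813262535923 50.32258452272799
up in tool [ 0.765  0.63  -0.131] axis in tool [-0.636  0.772  0.002] tool z elev -0.13093352810805836
```

>>> play_rows(
  rows=[
    [0.06,0.05,0.03,-0.025,0.03,0,0.8],
    [0.12,0.1,0.06,-0.05,0.06,0,0.8],
    [0.18,0.15,0.09,-0.075,0.09,0,0.8],
    [0.25,0.2,0.12,-0.1,0.12,0,0.8],
    [0.25,0.2,0.12,-0.115,0.14,0,0.8],
  ],
)

```text
time: 12.27
position: [0.5442, -0.3408, 0.9311]
eef_rot: [[0.294, -0.64, 0.709], [0.595, -0.458, -0.66], [0.748, 0.616, 0.246]]
force: [-0.1, 0.1, -1.0]
grip_width: 0.0294
grip_force: 50.4
```

>>> play_rows(
  rows=[
    [0,0,0,0,0,0,0.8],
    [0,0,0,0,0,0,0.8],
    [0,0,0,0,0,0,0.8],
    [0,0,0,0,0,0,0.8],
    [0,0,0,0,0,0,0.8],
  ],
)

```text
time: 12.68
position: [0.5429, -0.3397, 0.931]
eef_rot: [[0.296, -0.639, 0.71], [0.593, -0.459, -0.661], [0.749, 0.617, 0.243]]
force: [-0.1, 0.1, -1.1]
grip_width: 0.0292
grip_force: 50.5
```

```bash
python3 st.py; python3 - <<'E'
from h import *
im=vision.grab_frame("wrist");s=arm.read_state();R=np.array(s["eef_rot"]);p=np.array(s["position"])
for r in vision.trace("grinding_ball","wrist")[:3]:
    v,u=np.nonzero(r["mask"]);print(r["conf"],r["box"],u.mean(),v.mean())
for d in(-.026,-.013,.056): print(d,proj("wrist",p+R[:,2]*d))
cv2.imwrite("pics/w6.png",cv2.resize(im[180:400,180:380,::-1],None,fx=2.7,fy=2.7,interpolation=2))
E
```

```text
12.6833 [ 0.543 -0.34   0.931] [-0.745 -0.392  1.473 -0.017  0.245  0.897] tilt 1.816293718788036 grip 0.029198792749250847 50.49057681848353
up in tool [0.749 0.617 0.243] axis in tool [-0.637  0.771  0.004] tool z elev 0.24303883330229187
-0.026 [279.22631785 298.00064656]
-0.013 [279.25578152 282.63038226]
0.056 [279.35433879 231.21618422]
```

View pics/w6.png

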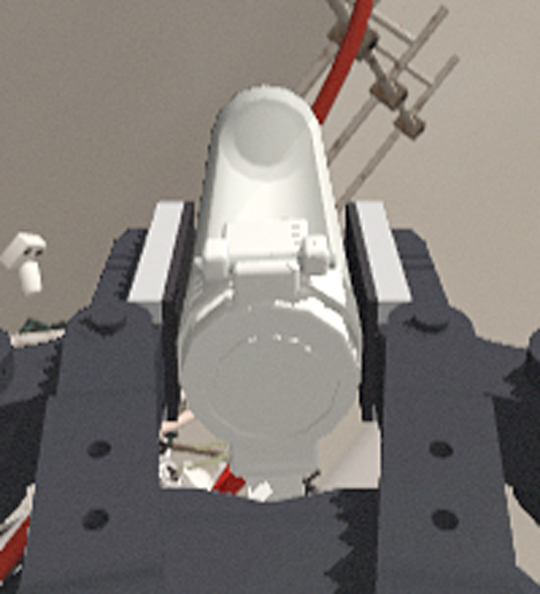

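The tube bottom at about (265,135) is now empty, so the ball has run to the lid. The lid is flat and shut, and the tube sits straight in the grip, tipped 1.82 rad. I'll let it settle, then hand in.

>>> play_rows(
  rows=[
    [0,0,0,0,0,0,0.8],
    [0,0,0,0,0,0,0.8],
    [0,0,0,0,0,0,0.8],
    [0,0,0,0,0,0,0.8],
    [0,0,0,0,0,0,0.8],
  ],
)

```text
time: 13.2
position: [0.5434, -0.3403, 0.9297]
eef_rot: [[0.297, -0.638, 0.71], [0.593, -0.46, -0.661], [0.749, 0.617, 0.242]]
force: [-0.4, -0.1, -1.3]
grip_width: 0.0291
grip_force: 50.5
```

>>> play_rows(
  rows=[
    [0,0,0,0,0,0,0.8],
    [0,0,0,0,0,0,0.8],
    [0,0,0,0,0,0,0.8],
    [0,0,0,0,0,0,0.8],
    [0,0,0,0,0,0,0.8],
  ],
)

```text
time: 13.62
position: [0.5434, -0.3403, 0.9298]
eef_rot: [[0.297, -0.639, 0.71], [0.593, -0.46, -0.661], [0.749, 0.617, 0.242]]
force: [-0.1, -0.3, -1.0]
grip_width: 0.029
grip_force: 50.5
```

```bash
python3 st.py; python3 -c "
from h import *
print(np.abs(arm.read_state()['qd']).max()); print(close_job())"
```

```text
13.6167 [ 0.543 -0.34   0.93 ] [-0.746 -0.391  1.474 -0.017  0.244  0.897] tilt 1.815271865587099 grip 0.02904485670866224 50.490906953273225
up in tool [0.749 0.617 0.242] axis in tool [-0.637  0.771  0.004] tool z elev 0.2420474920599954
0.0023597499962417167
the job is handed in; nothing more can be done
None
```

I handed the job in at about 13.6 s with the tube held still about 0.93 m up, lid shut and tipped about 1.82 rad lid-down; the ball has left the tube's bottom and should be at the lid (hidden in the last picture), and no verdict was returned.

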